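# Nip a glued blank in the ratchet clamp

### The job

Lay the glued wooden blank flat in the bench clamp, lengthwise between the end stop and the jaw pad, and let go of it. Then wind the jaw up with the black knob, clockwise click by click, and leave the pawl caught on the tooth that holds the blank firmly, as near as you can to 15 N at the jaw: a tooth too few leaves it loose, a tooth too many crushes the glue line. Move the jaw by the knob only, and do not disturb the other things on the bench.

Things in the scene. Friction and masses are not known exactly. Their poses are not given: they have to be found in the camera images.
- clamp: Dark steel bench clamp fixed to the bench, base plate 120 (x) x 285 (y) x 20 mm thick, no side walls. Origin at bench level under the jaw line, z up; y runs along the clamp from the end stop (-y) to the knob (+y), base from y -125 to +160. Knob axis vertical at x 0, y +110. A steel end stop 50 wide x 20 x 40 high stands on the plate, set by hand: its face is at y -74 to -94, not measured.
- seat (a point): Point on top of the base plate (20 mm above bench) at x 0, y -35 of the clamp, axes as the clamp's: the blank laid with the centre of its underside here is 5 mm short of the open pad face and 4 to 24 mm short of the end stop's face.
- carriage: Steel jaw carriage, driven by the knob through a rack: slides along the clamp's -y, 20 mm per rad of knob (5.2 mm per tooth), 46 mm at most. Its frame equals the clamp's when fully open. Jaw head 44 wide, y +33 to +49, top 58 mm above bench. A return spring (3 to 5 N) pulls it open when the pawl does not hold.
- jaw (a point): Centre of the face of the sprung pad (44 wide x 8 thick x 36 high) in front of the jaw head, where it is when not pressed; fixed to the carriage, so it does not show how far the pad is pressed in. The pad's spring gives 2.5 N per mm (about 13 N per tooth) from zero, with 20 mm of travel.
- knob: Black wing knob on a steel ratchet wheel 82 mm across (24 teeth, 0.262 rad apart). Origin on its vertical axis at the wheel's underside, 54 mm above bench. Axes as the clamp's at the start, z up. Wing 14 thick (x) x 44 long (y), 12 to 52 mm above the origin; wheel and hub lie below 12 mm. Turns clockwise from above, 0 (jaw open, start) to 2.3 rad; turns with the knob's yaw falling.
- wing (a point): Middle of the knob's wing, on the axis, 90 mm above bench: the height to grip. Turning torque is 0.04 to 0.12 N m with the jaw free (return spring, pawl, friction), plus 0.02 N m for each N on the blank, so a turn of 1 rad adds 1 N m once the blank is nipped.
- pawl_tip (a point): Tip of the sprung steel pawl at the wheel's rim on the clamp's +x side. It clicks in behind each tooth and stops the wheel turning back. It catches at about 0.21 + 0.262 k rad from the start (k = 0, 1, 2 ...); the click comes within 0.03 rad past that angle, and the wheel falls back to it when let go. A tooth passed cannot be turned back.
- blank: Glued-up wooden blank, 32 (x) x 70 (y) x 40 mm high, dark lower and pale upper layer, about 0.12 kg, lying flat on the bench. Origin: centre of its underside. To be laid with its long y axis along the clamp's y axis (either way round).
- cone: Blue thread cone, 62 mm across, 100 high, standing on the bench: bystander. Origin: centre of its foot.
- tin: Small amber jar with a steel lid, 48 mm across, 55 high: bystander. Origin: centre of its underside.
- mallet: Hammer 240 mm long lying on the bench: bystander.
There are look-alikes about, which are no part of the job. What is meant by the blank is not pink or turquoise, and is the larger of those in its own colour.

How it is judged:
By the outcome, as a careful person would: the job done as asked, in the order asked, and still so for the second after the job is handed in, with the robot touching nothing.
It also fails if it takes over 66 s, if anything falls off the work surface, if the arm or the gripper's body presses on something with over 40 N, if the wrist force passes 120 N, or if a joint passes its speed limit or range.

### The arm

A 7-joint arm with a two-finger parallel gripper is mounted at the origin on the work surface. World frame = base frame: x ahead of the robot, y to its left, z up, the work surface at z = 0. Lengths are in mm, angles in rad, forces in N, time in s.
With the tool pointing down it reaches from about 400 to 875 mm from the base axis. Payload 4.4 kg.
Tool frame: the origin (TCP) lies at the very end of the fingers, on their centre line; the grasp point (between the pads) lies 19 mm behind it; x points along the fingers, y is the direction in which the jaws open and shut, and the axes are right-handed (so a half turn about x gives the same grasp; the last joint's range is limited). The gripper opens to 85 mm and grips with 20 to 120 N. Pads are 22 mm wide; open, the fingers measure 114 mm over their backs; the gripper's body (76 mm by 85 mm) begins 54 mm behind the grasp point. The pads swing forward as they close: fully open they stand 13 mm farther back than shut.
Start: joints at [1.236, 0.628, 0.038, 1.517, -0.027, 0.996, -0.02], TCP at [172.651, -626.665, 231.313] pointing down, gripper open.
Joint ranges: [-3.06, 3.06], [-0.37, 2.12], [-1.25, 1.32], [0.18, 2.47], [-1.1, 4.24], [0.23, 1.98], [-2.94, 2.94]. Speed limits (rad/s): [2.57, 2.57, 3.14, 3.14, 3.14, 3.14, 3.14].

### API

Orientations are given as [roll, pitch, yaw] about the fixed x, y, z axes, in that order (R = Rz(yaw) Ry(pitch) Rx(roll)).
In Python, from cell import readout, cams, order gives the robot as it stands. The module is installed in compiled form; this text tells all that it offers.
- The arm moves only by the shell command python3 -m creep 'ROWS'. ROWS is JSON, a list of rows, each a list of 3 entries, a list of its own where there are three numbers: the shift along the tool's x, y, z in units of 10 cm (1.0 is 10 cm), then the turn about the tool's x in units of pi/4 rad (1.0 is pi/4 rad), then the closure, from 0 (fully open) to 1 (shut). In form: [[[x, y, z], spin, gripper], ...]. A call has 1 to 20 rows; each row is the pose to reach, as a shift and turn from the pose commanded when the call began, along the tool's axes at that moment; what a row does not reach only later rows make up. A row lasts 1/10 s, in which the tool goes at most 50 mm and 8.59 degrees, less where a joint would pass 70% of its speed; a pose out of reach is approached as far as the arm can. A call with a number of a shift or a turn outside -1 to 1 is refused whole. A call with a gripper value outside its range is refused whole. The fingers move at their own pace and stop on an object; the grip force is fixed at half the most. Time passes only in rows, so rows that repeat a pose let the fingers close. It gives the time, the measured TCP pose, the force and the opening at its end, in the units of the state.
- readout.read_state(): the state, without advancing time (a new reading comes with each control period).
- cams.get_image(name): name is "side" or "top" or "wrist"; returns the picture (400x640x3 uint8, blue, green, red); there is no depth.
- cams.get_calibration(name): a dict with "fx", "fy", "cx", "cy" (pixels), "R" (3x3) and "t" (3): a world point X has camera coordinates R X + t. Camera axes: x right, y down, z forward; pixel columns grow to the right and rows downward; lengths in mm; the calibration is good to about 2 mm. The wrist camera is an equidistant fisheye: a pixel r from the principal point sees the ray r / f radians off the axis. A picture is of the moment at which its call begins: read the wrist's pose just before it. get_calibration takes no time and is no camera call; for the wrist camera it gives the pose at the moment of the call.
- order.finish_job(): hands the job in, once; it reports no verdict.
The state is a dict: "clock": time; "qpos": joint angles; "qd": joint speeds; "tau": joint torques, N m; "eef_pos": TCP position; "tool_rot": TCP orientation; "force": force on the tool from outside, world axes, zero at the start; "torque": the same for the moment, N m; "width": finger opening in mm.
Only numpy, scipy, OpenCV 4.12 (cv2) and the standard library are available. Lean on these libraries where they do the work, as an engineer would, in place of code of your own. Each camera call takes 0.05 s, during which the arm holds its last target.

## Working session

There is one attempt and no reset: what is moved stays moved. The work goes in short steps, Python scripts to look and compute and a shell command to move; the robot and the scene stay as the last step left them, time stands still between calls to the robot, and variables do not carry over. Pictures are saved under pics/ and viewed, and the job is handed in when it is done.

```bash
mkdir -p pics; cat > h.py <<'E'
import numpy as np, cv2
from cell import readout, cams, order
def snap(n,f):
    c=cams.get_calibration(n); im=cams.get_image(n); cv2.imwrite('pics/'+f+'.png',im); np.savez('pics/'+f+'.npz',im=im,**{k:np.array(v) for k,v in c.items()}); return im,c
def load(f):
    d=np.load('pics/'+f+'.npz'); return d['im'],{k:d[k] for k in d.files if k!='im'}
def ray(c,u,v,fish=False):
    x=(u-c['cx'])/c['fx']; y=(v-c['cy'])/c['fy']
    if fish:
        r=np.hypot(x,y); s=np.sin(r)/r if r>1e-9 else 1; d=np.array([x*s,y*s,np.cos(r)])
    else: d=np.array([x,y,1.])
    R=np.array(c['R']);t=np.array(c['t'])
    return -R.T@t, R.T@d
def onz(c,u,v,z,fish=False):
    o,d=ray(c,u,v,fish); return o+d*(z-o[2])/d[2]
def proj(c,X):
    p=np.array(c['R'])@np.array(X)+np.array(c['t']); return np.array([c['fx']*p[0]/p[2]+c['cx'],c['fy']*p[1]/p[2]+c['cy']])
def projf(c,X):
    p=np.array(c['R'])@np.array(X)+np.array(c['t']); th=np.arctan2(np.hypot(p[0],p[1]),p[2]); k=th/np.hypot(p[0],p[1]); return np.array([c['fx']*p[0]*k+c['cx'],c['fy']*p[1]*k+c['cy']])
E
python3 - <<'E'
from h import *
for n in ['top','side','wrist']:
    im,c=snap(n,n+'0'); print(n,c)
s=readout.read_state(); print(s)
E
```

```text
top {'fx': 454.45228563756723, 'fy': 454.45228563756723, 'cx': 313.6943432977406, 'cy': 198.19285582194146, 'R': array([[-0.02909072, -0.99928392, -0.02419465],
       [-0.99748063,  0.03058794, -0.06400596],
       [ 0.06470019,  0.02227171, -0.99765618]]), 't': array([ -33.20415135,  569.86977193, 1051.44750483])}
side {'fx': 364.1892029744144, 'fy': 364.1892029744144, 'cx': 328.6434347220978, 'cy': 197.55361759173147, 'R': array([[-0.96329286, -0.26842193, -0.00406703],
       [-0.14842473,  0.54515721, -0.82509012],
       [ 0.22368946, -0.79419977, -0.5649865 ]]), 't': array([541.24195102, 194.85384296, 654.73869113])}
wrist {'fx': 309.70691628693146, 'fy': 309.70691628693146, 'cx': 319.4192056290123, 'cy': 194.31039090103476, 'R': array([[ 0.26532428, -0.96415615, -0.0024383 ],
       [-0.91495831, -0.25258155,  0.31472821],
       [-0.30406301, -0.08127409, -0.9491787 ]]), 't': array([-648.91611928,  -40.78474232,  381.19014098])}
{'clock': 0.15, 'qpos': array([ 1.23618302,  0.62918345,  0.03843437,  1.5180691 , -0.02702906,
        0.99628285, -0.01997831]), 'qd': array([-0.00017642, -0.00262202, -0.00090176, -0.00393851,  0.00137723,
        0.00162471,  0.00175845]), 'tau': array([ 1.84961515e-03, -5.63798583e+01,  1.22785583e+00, -1.93650502e+01,
        1.11097595e-02,  7.43275654e-03,  1.56189873e-05]), 'eef_pos': array([ 172.56524413, -626.2220373 ,  230.58993172]), 'tool_rot': array([-1.58837872,  1.56937013,  1.82204604]), 'force': array([ 0.70051825, -0.80623245, -0.1430898 ]), 'torque': array([-0.02806877, -0.01393395, -0.0544218 ]), 'width': 85.47906726845932}
```

View pics/top0.png

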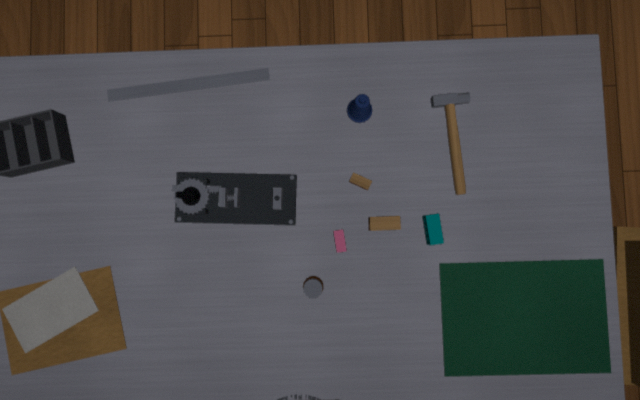

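View pics/side0.png

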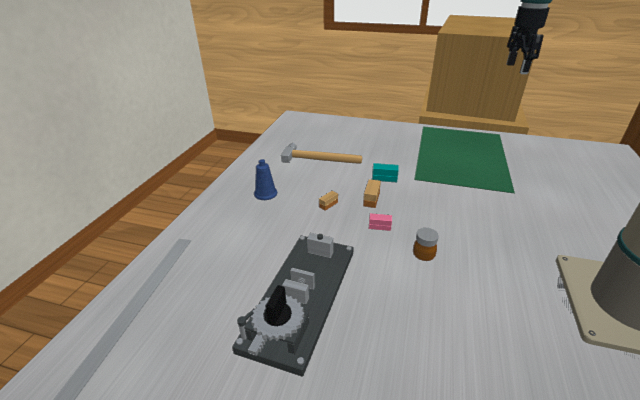

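View pics/wrist0.png

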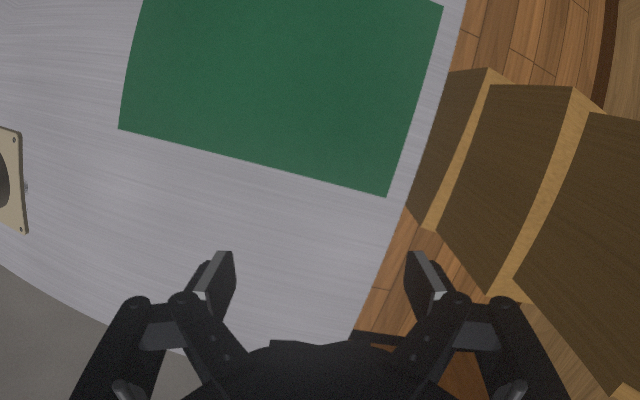

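Candidates in the top view are wood at (385,223), the larger one, wood at (360,181), the smaller one, pink (340,240) and turquoise (433,229). The larger wood block fits the description. I'll confirm it in a crop and measure.

```bash
python3 - <<'E'
from h import *
im,c=load('top0'); hsv=cv2.cvtColor(im,cv2.COLOR_BGR2HSV)
s,_=load('side0')
a=cv2.resize(im[160:260,310:450],None,fx=4,fy=4,interpolation=cv2.INTER_CUBIC)
b=cv2.resize(im[165:230,165:305],None,fx=5,fy=5,interpolation=cv2.INTER_CUBIC)
b=np.clip(b.astype(float)*2,0,255).astype(np.uint8)
e=cv2.resize(s[170:270,280:420],None,fx=4,fy=4,interpolation=cv2.INTER_CUBIC)
cv2.imwrite('pics/c1.png',a);cv2.imwrite('pics/c2.png',b);cv2.imwrite('pics/c3.png',e)
m=cv2.inRange(hsv,(8,90,60),(25,255,255)); m[:150]=0;m[260:]=0;m[:,:330]=0;m[:,440:]=0
for k in cv2.findContours(m,0,1)[0]:
    if cv2.contourArea(k)<50: continue
    r=cv2.minAreaRect(k); P=cv2.boxPoints(r); print(r, [onz(c,u,v,40).round(1)[:2].tolist() for u,v in P])
g=cv2.cvtColor(im,cv2.COLOR_BGR2GRAY); m=(g<95).astype(np.uint8)*255; m[:165]=0;m[235:]=0;m[:,:165]=0;m[:,305:]=0
m=cv2.morphologyEx(m,cv2.MORPH_CLOSE,np.ones((9,9)))
k=max(cv2.findContours(m,0,1)[0],key=cv2.contourArea); r=cv2.minAreaRect(k);P=cv2.boxPoints(r)
Q=np.array([onz(c,u,v,20)[:2] for u,v in P]);print(r,P,Q.round(1),np.linalg.norm(np.diff(Q,axis=0),axis=1))
E
```

```text
((384.0, 222.5), (13.0, 30.0), 90.0) [[522.4, -176.2], [520.4, -244.7], [490.7, -243.4], [492.7, -175.1]]
((360.0, 181.00001525878906), (19.677396774291992, 9.838699340820312), 26.56505012512207) [[604.4, -133.2], [624.5, -144.1], [602.8, -183.8], [582.8, -173.0]]
((234.5, 199.5), (69.0, 139.0), 90.0) [[165. 165.]
 [304. 165.]
 [304. 234.]
 [165. 234.]] [[658.4 301. ]
 [647.7 -29.7]
 [485.3 -25.2]
 [494.8 302.3]] [330.84596989 162.38902954 327.61046218]
```

View pics/c1.png

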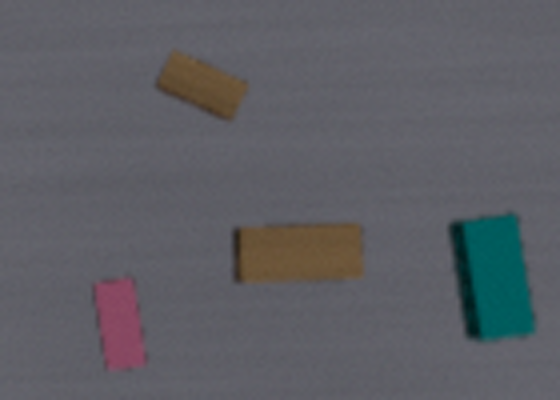

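View pics/c2.png

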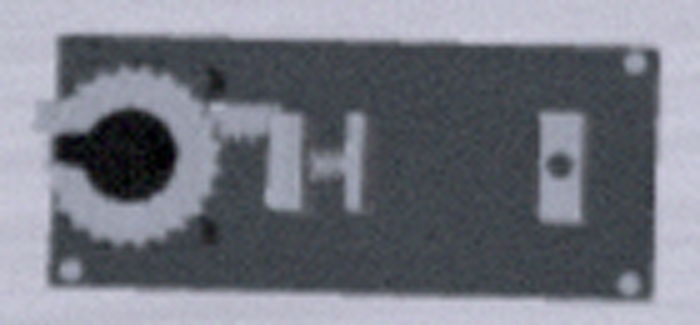

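View pics/c3.png

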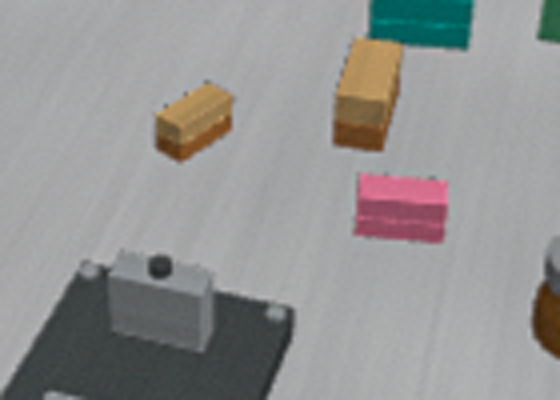

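Confirmed: the larger pale/dark layered wood block, top (385,223), 32x70 mm, is the blank. Next is the clamp pose, from its plate corners in the crop.

```bash
python3 - <<'E'
from h import *
im,c=load('top0')
g=cv2.cvtColor(im,cv2.COLOR_BGR2GRAY); roi=g[165:235,165:305]; T,m=cv2.threshold(roi,0,255,cv2.THRESH_OTSU+cv2.THRESH_BINARY_INV); print(T)
m=cv2.morphologyEx(m,cv2.MORPH_CLOSE,np.ones((15,15)))
k=max(cv2.findContours(m,0,1)[0],key=cv2.contourArea); h=cv2.convexHull(k); r=cv2.minAreaRect(k); P=cv2.boxPoints(r)+165
print(r)
for name,P in [('rect',P),('hand',np.array([(58,36),(660,48),(652,298),(50,284)])/5+165-.4)]:
    Q=np.array([onz(c,u,v,20)[:2] for u,v in P]);print(name,P.round(1).tolist(),Q.round(1).tolist(),np.linalg.norm(np.diff(Q,axis=0),axis=1))
    # fit order: find +x+y etc
    L=np.array([(60,160),(60,-125),(-60,-125),(-60,160)]); 
    idx=[int(np.argmax(Q@np.sign(l))) for l in L]; W=Q[idx]
    Lc=L-L.mean(0);Wc=W-W.mean(0); th=np.arctan2((Lc[:,0]*Wc[:,1]-Lc[:,1]*Wc[:,0]).sum(),(Lc*Wc).sum())
    R=np.array([[np.cos(th),-np.sin(th)],[np.sin(th),np.cos(th)]]); o=W.mean(0)-R@L.mean(0)
    f=lambda x,y:(o+R@np.array([x,y])).round(1)
    print('yaw',th,'origin',o,'seat',f(0,-35),'knob',f(0,110), 'resid',(W-(L@R.T+o)).round(1).tolist())
# stop: crop x 540-583 top z=60, pad x 346-364
for nm,pts,z in [('stop',[(583,113),(583,222),(540,222),(540,113)],60),('pad',[(346,112),(364,112),(364,212),(346,212)],58)]:
    for u,v in pts:
        w=onz(c,u/5+164.6,v/5+164.6,z)[:2]; print(nm,w.round(1),(R.T@(w-o)).round(1))
# blank orientation
for u,v in [(240,228),(360,224),(362,277),(240,282)]:
    print('blank',onz(c,u/4+309.6,v/4+159.6,40)[:2].round(1))
# blank in side
s,cs=load('side0')
for u,v in [(365,40),(402,44),(383,100),(340,92)]:
    print('blank side',onz(cs,u/4+279.6,v/4+169.6,40)[:2].round(1))
E
```

```text
63.0
((70.38243865966797, 29.43767547607422), (120.8467025756836, 57.602718353271484), 1.3639274835586548)
rect [[174.3000030517578, 221.8000030517578], [175.6999969482422, 164.1999969482422], [296.5, 167.10000610351562], [295.1000061035156, 224.6999969482422]] [[522.8, 280.0], [659.5, 275.4], [643.3, -11.8], [507.7, -4.9]] [136.71792416 287.66041129 135.75024907]
yaw -0.05248613337180998 origin [582.40776197 117.2165124 ] seat [580.6  82.3] knob [588.2 227.1] resid [[8.7, 1.6], [7.5, -1.0], [-8.2, -0.5], [-8.1, -0.1]]
hand [[176.2, 171.8], [296.6, 174.2], [295.0, 224.2], [174.6, 221.4]] [[641.3, 274.3], [626.4, -11.6], [508.8, -4.7], [523.7, 279.3]] [286.32338473 117.77887342 284.36401098]
yaw -0.05191182165879294 origin [574.14476146 116.84310467] seat [572.3  81.9] knob [579.9 226.7] resid [[-1.1, 0.8], [-1.2, -0.5], [1.1, 0.2], [1.2, -0.5]]
stop [593.1  21.8] [ 23.9 -93.9]
stop [543.7  23. ] [-25.6 -95.3]
stop [544.3  42.5] [-26.  -75.8]
stop [593.7  41.3] [ 23.5 -74.4]
pad [597.1 130.1] [22.3 14.4]
pad [596.9 121.9] [22.4  6.2]
pad [551.3 122.7] [-23.1   4.7]
pad [551.5 130.9] [-23.3  12.9]
blank [ 521.  -177.6]
blank [ 521.3 -246.1]
blank [ 491. -246.]
blank [ 490.2 -176.4]
blank side [ 516.  -241.3]
blank side [ 492.2 -242.7]
blank side [ 493.2 -175.7]
blank side [ 520.  -177.5]
```

```bash
cat > plan.py <<'E'
from h import *
from scipy.spatial.transform import Rotation as Ro
def pose():
    s=readout.read_state(); return s,s['eef_pos'],Ro.from_euler('xyz',s['tool_rot']).as_matrix()
def go(X,a=None):
    "X target world TCP, a = world angle of tool y"
    s,p,R=pose(); d=R.T@(np.array(X)-p)/100
    a0=np.arctan2(R[1,1],R[0,1]); out=''
    if a is not None:
        t=a0-a; t=(t+np.pi/2)%np.pi-np.pi/2; out=' spin %.3f units (%.3f rad)'%(t/(np.pi/4),t)
    print('t %.2f tcp %s a0 %.3f tilt %s w %.1f F %s T %s'%(s['clock'],p.round(1),a0,R[:,0].round(3),s['width'],s['force'].round(1),s['torque'].round(2)))
    print(' shift',d.round(3),out,'q7',s['qpos'][6].round(2))
E
python3 -c "
from plan import *
go([506,-211,150],0)"
```

```text
t 0.15 tcp [ 172.6 -626.2  230.6] a0 -1.302 tilt [-0.     0.001 -1.   ] w 85.5 F [ 0.7 -0.8 -0.1] T [-0.03 -0.01 -0.05]
 shift [ 0.81  -3.116 -4.317]  spin -1.658 units (-1.302 rad) q7 -0.02
```

```bash
python3 -m creep '[[[0,-0.1,-0.1],-0.1,0],[[0,-0.2,-0.3],-0.2,0],[[0,-0.35,-0.5],-0.3,0],[[0,-0.5,-0.7],-0.4,0],[[0,-0.62,-0.9],-0.5,0],[[0,-0.7,-1],-0.55,0]]'; python3 -c "
from plan import *
go([506,-211,150],0)"
```

```text
clock: 0.75
eef_pos: [252.7, -530.8, 231.2]
tool_rot: [-3.102, 1.569, 0.746]
force: [0.4, -0.4, -0.3]
width: 85.4
t 0.75 tcp [ 252.7 -530.8  231.2] a0 -0.864 tilt [ 0.001  0.001 -1.   ] w 85.4 F [ 0.4 -0.4 -0.3] T [-0.02  0.01 -0.01]
 shift [ 0.818 -0.788 -4.002]  spin -1.101 units (-0.864 rad) q7 0.16
```

```bash
python3 -m creep '[[[0,-0.05,-0.2],-0.1,0],[[0,-0.1,-0.5],-0.2,0],[[0,-0.15,-0.8],-0.3,0],[[0,-0.2,-1],-0.4,0]]'; python3 -m creep '[[[0,-0.1,-0.3],-0.1,0],[[0,-0.2,-0.6],-0.25,0],[[0,-0.3,-0.9],-0.4,0],[[0,-0.3,-1],-0.5,0]]';python3 -c "
from plan import *
go([506,-211,150],0)"
```

```text
clock: 1.15
eef_pos: [315.6, -451.4, 231.4]
tool_rot: [2.325, 1.57, 0.204]
force: [0.7, 0.1, -0.1]
width: 85.5
clock: 1.55
eef_pos: [341.6, -348.9, 231.4]
tool_rot: [-2.472, 1.569, 2.086]
force: [-0.5, -0.1, -0.3]
width: 85.1
t 1.55 tcp [ 341.6 -348.9  231.4] a0 -0.155 tilt [-0.001  0.001 -1.   ] w 85.1 F [-0.5 -0.1 -0.3] T [ 0.04 -0.1  -0.02]
 shift [ 0.815  1.413 -1.615]  spin -0.197 units (-0.155 rad) q7 0.41
```

```bash
python3 -m creep '[[[0,0.2,-0.2],-0.05,0],[[0,0.5,-0.5],-0.1,0],[[0,0.8,-0.8],-0.2,0],[[0.1,0.95,-1],-0.2,0],[[0.1,1,-1],-0.2,0]]';  python3 -c "
from plan import *
im,c=snap('wrist','w1'); go([506,-211,150],0)
for x,y in [(521,-177),(521,-246),(491,-246),(491,-177)]: print(projf(c,[x,y,40]).round(1))"
```

```text
clock: 2.05
eef_pos: [458.3, -266.2, 220.6]
tool_rot: [3.035, 1.569, 1.465]
force: [-1.2, -0.5, 0.6]
width: 85.1
t 2.10 tcp [ 457.9 -268.6  220.9] a0 -0.002 tilt [ 0.  0. -1.] w 85.4 F [ 0.5 -1.2  0.9] T [-0.12 -0.05  0.01]
 shift [ 0.709  0.48  -0.577]  spin -0.002 units (-0.002 rad) q7 0.26
[379.8  89. ]
[377.8 153.7]
[350.  153.3]
[351.1  88.1]
```

View pics/w1.png

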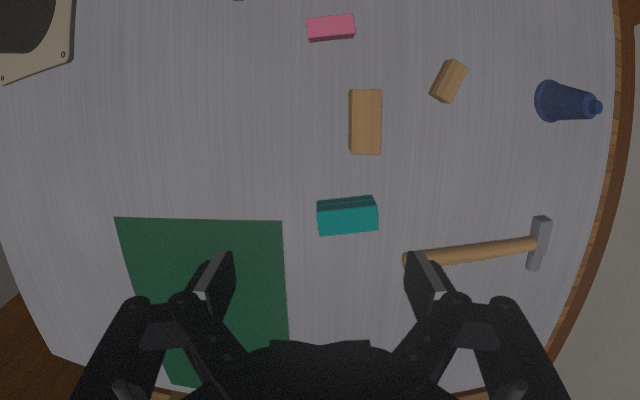

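```bash
python3 -m creep '[[[0.1,0.2,-0.2],0,0],[[0.3,0.4,-0.4],0,0],[[0.5,0.48,-0.57],0,0],[[0.7,0.48,-0.57],0,0],[[0.9,0.48,-0.57],0,0],[[1,0.48,-0.57],0,0]]'; python3 -m creep '[[[0.3,0.0,0],0,0],[[0.6,0,0],0,0],[[0.9,0,0],0,0],[[1,0,0],0,0]]';python3 -c "
from plan import *
go([506.5,-211,5],0)"
```

```text
clock: 2.7
eef_pos: [502.8, -214.6, 119.9]
tool_rot: [-1.349, 1.568, -2.928]
force: [-1.4, -0.1, 0.5]
width: 85.4
clock: 3.1
eef_pos: [502.5, -214.0, 19.3]
tool_rot: [-1.6, 1.567, 3.105]
force: [-0.4, 0.7, 0.3]
width: 85.4
t 3.10 tcp [ 502.5 -214.    19.3] a0 -0.007 tilt [-0.004  0.    -1.   ] w 85.4 F [-0.4  0.7  0.3] T [-0.03  0.01  0.01]
 shift [ 0.143  0.04  -0.03 ]  spin -0.009 units (-0.007 rad) q7 -0.0
```

```bash
python3 -m creep '[[[0.08,0.04,-0.03],0,0],[[0.14,0.04,-0.03],0,0],[[0.14,0.04,-0.03],0,0.4],[[0.14,0.04,-0.03],0,0.7],[[0.14,0.04,-0.03],0,0.9],[[0.14,0.04,-0.03],0,1],[[0.14,0.04,-0.03],0,1],[[0.14,0.04,-0.03],0,1]]';python3 -c "
from plan import *
go([506.5,-211,5],0)"
```

```text
clock: 3.9
eef_pos: [509.0, -210.2, 8.2]
tool_rot: [1.061, 1.57, -0.516]
force: [-0.1, 0.6, 5.8]
width: 30.9
t 3.90 tcp [ 509.  -210.2    8.2] a0 -0.006 tilt [ 0.001 -0.001 -1.   ] w 30.9 F [-0.1  0.6  5.8] T [0.01 0.22 0.  ]
 shift [ 0.032 -0.025  0.008]  spin -0.008 units (-0.006 rad) q7 -0.01
```

```bash
python3 -m creep '[[[-0.1,0,0],0,1],[[-0.3,0,0],0,1],[[-0.6,0,0],0,1],[[-0.9,0,0],0,1],[[-1,0,0],0,1],[[-1,0,0],0,1]]';python3 -c "
from plan import *
im,c=snap('wrist','w2');snap('side','s2')
go([572.3,82,110],-0.052)"
```

```text
clock: 4.5
eef_pos: [509.5, -210.4, 108.9]
tool_rot: [1.214, 1.567, -0.363]
force: [0.4, -0.9, -2.2]
width: 31.5
t 4.60 tcp [ 507.8 -209.9  106.6] a0 -0.006 tilt [-0.001  0.    -1.   ] w 31.2 F [ 0.3  0.5 -1.8] T [0.01 0.03 0.02]
 shift [-0.034  0.626 -2.923]  spin 0.058 units (0.046 rad) q7 0.04
```

View pics/w2.png

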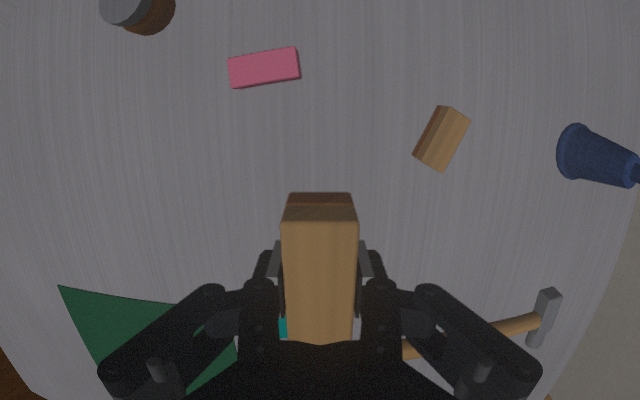

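View pics/s2.png

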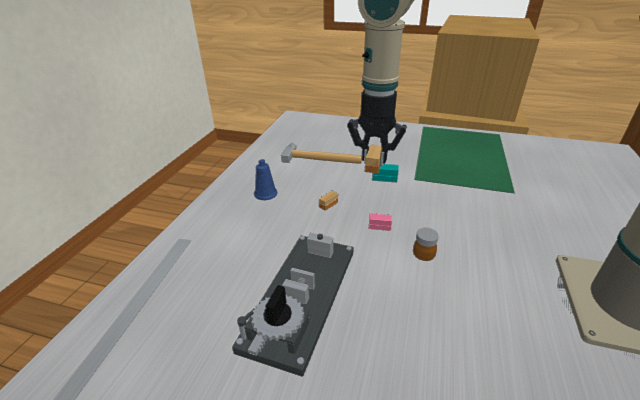

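The blank is held squarely: in the wrist view its front top edge runs from about (282,221) to (358,221). Next I'll measure its pose in the hand.

```bash
python3 -c "
from plan import *
im,c=load('w2')
for z in (136,138,140):
  for u,v in [(282,221),(357.5,221)]: print(z,onz(c,u,v,z,True).round(1))
for u,v in [(289,193.5),(350,193.5)]: print('bot',onz(c,u,v,98,True).round(1))
"
```

```text
136 [ 494.7 -179.2  136. ]
136 [ 525.4 -179.5  136. ]
138 [ 494.9 -178.4  138. ]
138 [ 525.1 -178.6  138. ]
140 [ 495.2 -177.5  140. ]
140 [ 524.9 -177.7  140. ]
bot [ 494.1 -179.9   98. ]
bot [ 526.  -180.2   98. ]
```

```bash
python3 -m creep '[[[0,0.05,-0.1],0,1],[[0,0.1,-0.3],0.02,1],[[0,0.15,-0.6],0.04,1],[[0,0.2,-0.9],0.06,1],[[0,0.2,-1],0.06,1]]'; python3 -m creep '[[[0,0.05,-0.3],0,1],[[0,0.1,-0.6],0,1],[[0,0.2,-0.9],0,1],[[0,0.2,-1],0,1]]';python3 -c "
from plan import *
go([572.3,82,110],-0.052)"
```

```text
clock: 5.1
eef_pos: [529.8, -104.6, 106.2]
tool_rot: [-2.847, 1.567, 1.818]
force: [-0.4, -0.8, -0.8]
width: 31.2
clock: 5.5
eef_pos: [555.7, -6.6, 106.6]
tool_rot: [2.86, 1.568, 1.241]
force: [-0.4, 0.8, -1.6]
width: 31.4
t 5.50 tcp [555.7  -6.6 106.6] a0 -0.048 tilt [ 0.001  0.003 -1.   ] w 31.4 F [-0.4  0.8 -1.6] T [ 0.05 -0.03  0.04]
 shift [-0.031  0.123 -0.894]  spin 0.005 units (0.004 rad) q7 -0.32
```

```bash
python3 -m creep '[[[0,0.05,-0.3],0,1],[[0,0.1,-0.6],0,1],[[0,0.12,-0.8],0,1],[[0,0.12,-0.91],0,1],[[0.2,0.12,-0.92],0,1],[[0.3,0.12,-0.92],0,1],[[0.4,0.12,-0.92],0,1],[[0.4,0.12,-0.92],0,1]]';python3 -c "
from plan import *
im,c=snap('wrist','w3');snap('top','t3');snap('side','s3')
go([572.3,84.5,26],-0.052)
b=cv2.resize(im[100:380,200:440],None,fx=2.1,fy=2.1,interpolation=cv2.INTER_CUBIC); b=np.clip(b.astype(float)*1.6,0,255);cv2.imwrite('pics/w3c.png',b)
i2=load('t3')[0][150:250,150:310];i3=load('s3')[0][190:380,210:400]
b=np.hstack([cv2.resize(i2,(640,400)),]);cv2.imwrite('pics/t3c.png',np.clip(b*1.6,0,255))
cv2.imwrite('pics/s3c.png',cv2.resize(i3,(570,570)))
"
```

```text
clock: 6.3
eef_pos: [570.8, 79.1, 66.4]
tool_rot: [-1.149, 1.569, -2.774]
force: [0.3, -0.4, -0.8]
width: 31.3
t 6.45 tcp [571.2  78.9  67.1] a0 -0.054 tilt [-0.    -0.001 -1.   ] w 31.2 F [ 0.4  0.4 -0.5] T [-0.04  0.    0.03]
 shift [ 0.411  0.008 -0.057]  spin -0.003 units (-0.002 rad) q7 -0.47[ WARN:0@1.965] global loadsave.cpp:1063 imwrite_ Unsupported depth image for selected encoder is fallbacked to CV_8U.
```

View pics/w3.png

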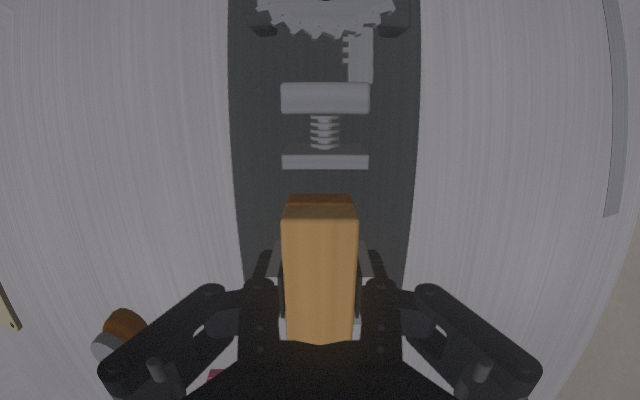

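View pics/t3c.png

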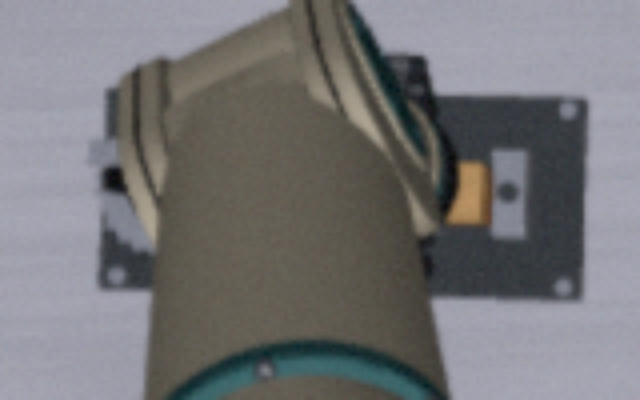

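View pics/s3c.png

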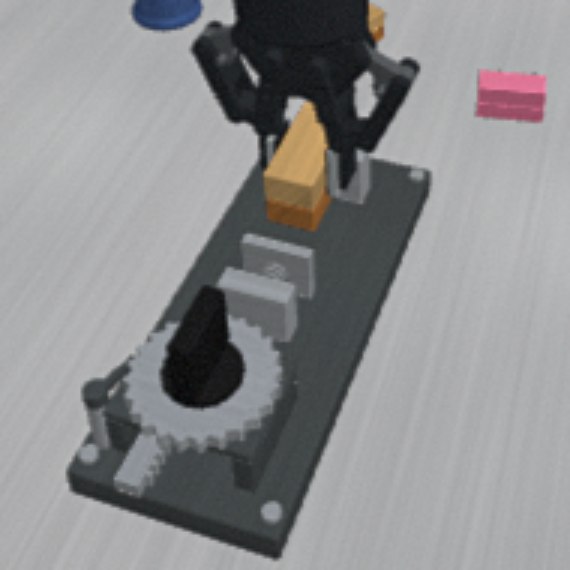

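```bash
python3 -c "
from plan import *
th=-0.0519;o=np.array([574.14,116.84]);R2=np.array([[np.cos(th),-np.sin(th)],[np.sin(th),np.cos(th)]])
L=lambda w:(R2.T@(w[:2]-o)).round(1)
im,c=load('w3');t,ct=load('t3')
zb=67.1-8.2
print('blank front top',[L(onz(c,u,221,zb+40,True)) for u in(282,358)],'bot',L(onz(c,320,194,zb,True)))
print('pad top',[L(onz(c,u,v,58,True)) for u,v in[(282,157),(368,155)]],'bot',[L(onz(c,u,168,22,True)) for u in(282,368)])
print('blank rear (top cam)',[L(onz(ct,150+491/4-.4,150+v/4-.4,zb+40)) for v in(163,224)])
print('tcp',L(np.array([571.2,78.9])))
"
python3 - <<'E'
import sys; sys.path.insert(0,'.')
import os; os.chdir('.')
from h import *
im,c=load('w3')
b=cv2.resize(im[60:260,240:400],None,fx=3.7,fy=3,interpolation=cv2.INTER_CUBIC); cv2.imwrite('pics/w3c.png',np.clip(b*1.5,0,255).astype(np.uint8))
E
```

```text
blank front top [array([-15.5,  -4.4]), array([14. , -4.5])] bot [-0.8 -6.6]
pad top [array([-19.7,  12.5]), array([23.2, 13.5])] bot [array([-24.5,  -1.7]), array([29.2, -1.7])]
blank rear (top cam) [array([ 13.2, -78.6]), array([-20.1, -79.6])]
tcp [ -1. -38.]
```

View pics/w3c.png

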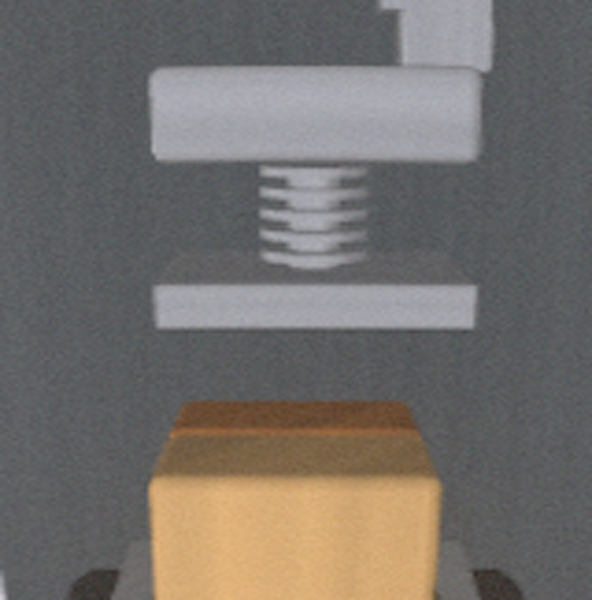

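```bash
python3 -c "
from plan import *
th=-0.0519;o=np.array([574.14,116.84]);R2=np.array([[np.cos(th),-np.sin(th)],[np.sin(th),np.cos(th)]])
L=lambda w:(R2.T@(w[:2]-o)).round(1)
im,c=load('w3');t,ct=load('t3')
zb=58.9
print('topcam at',ray(ct,0,0)[0],'wristcam',ray(c,0,0)[0],L(ray(c,0,0)[0]))
print('rear',[L(onz(ct,150+491/4-.4,150+v/4-.4,zb)) for v in(163,224)],[L(onz(ct,150+485.5/4-.4,150+v/4-.4,zb+40)) for v in(163,224)])
print('pad front',[L(onz(c,u,168.8,58,True)) for u in(282,368)],'back',[L(onz(c,u,154.8,58,True)) for u in(282,368)])
"

```

```text
topcam at [ 499.43927241  -74.02905112 1084.6548026 ] wristcam [575.76303515 159.70794111 208.92161303] [-0.6 42.9]
rear [array([ 16.4, -73.9]), array([-18.3, -74.9])] [array([ 13.2, -75.6]), array([-20.1, -76.6])]
pad front [array([-19.9,   6.5]), array([23.5,  6.4])] back [array([-19.7,  13.7]), array([23.2, 13.6])]
```

```bash
python3 -m creep '[[[0,0.01,-0.03],0,1],[[0,0.01,-0.057],0,1],[[0.05,0.01,-0.058],0,1],[[0.15,0.01,-0.058],0,1],[[0.25,0.01,-0.058],0,1],[[0.31,0.01,-0.058],0,1],[[0.34,0.01,-0.058],0,1],[[0.36,0.01,-0.058],0,1],[[0.36,0.01,-0.058],0,1]]';python3 -c "
from plan import *
im,c=snap('wrist','w4');snap('side','s4');snap('top','t4')
go([572.3,84.5,28],-0.052)
i3=load('s4')[0][190:380,210:400]
cv2.imwrite('pics/s4c.png',cv2.resize(i3,(570,570)))
b=cv2.resize(im[60:260,240:400],None,fx=3.7,fy=3,interpolation=cv2.INTER_CUBIC); cv2.imwrite('pics/w4c.png',np.clip(b*1.5,0,255).astype(np.uint8))
i2=load('t4')[0][165:235,200:310]
cv2.imwrite('pics/t4c.png',np.clip(cv2.resize(i2,None,fx=6,fy=6,interpolation=2)*1.6,0,255).astype(np.uint8))
"
```

```text
clock: 7.35
eef_pos: [572.6, 85.6, 31.1]
tool_rot: [-1.285, 1.571, -2.909]
force: [0.2, -0.9, -1.0]
width: 31.5
t 7.50 tcp [573.   85.7  31.6] a0 -0.053 tilt [ 0.001  0.    -1.   ] w 31.4 F [ 0.4  0.3 -0.6] T [ 0.03 -0.02 -0.05]
 shift [ 0.036 -0.006  0.013]  spin -0.002 units (-0.001 rad) q7 -0.5
```

View pics/w4c.png

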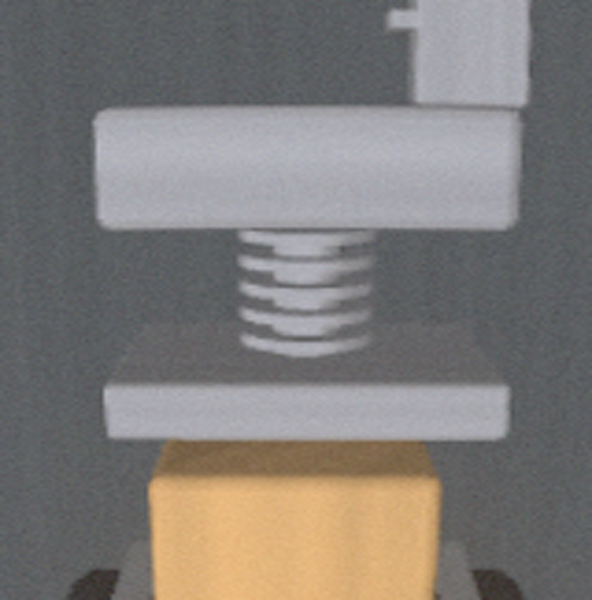

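View pics/s4c.png

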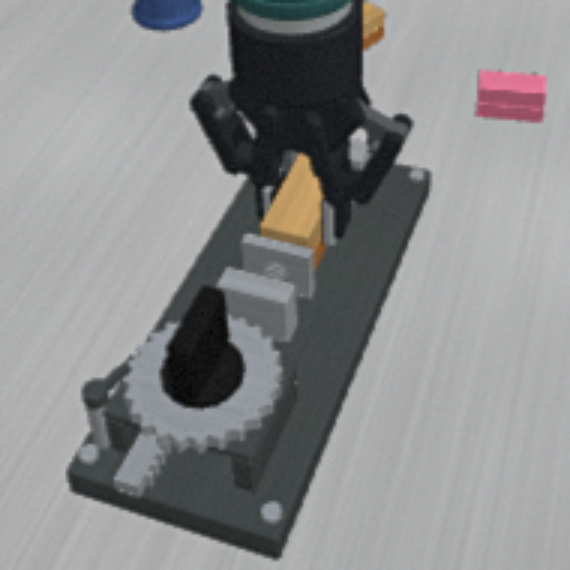

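View pics/t4c.png

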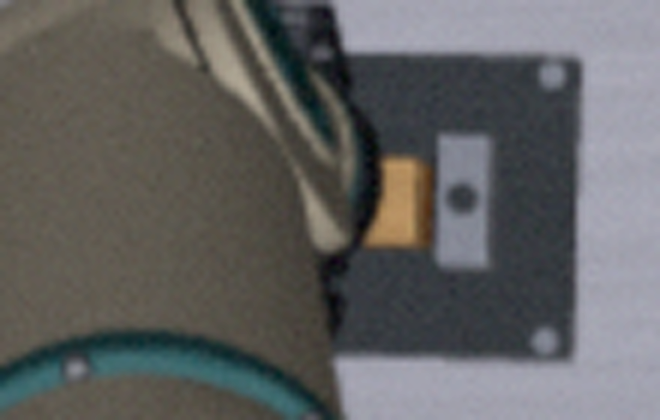

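```bash
cat >> plan.py <<'E'
th=-0.0519;o=np.array([574.14,116.84]);R2=np.array([[np.cos(th),-np.sin(th)],[np.sin(th),np.cos(th)]])
L=lambda w:(R2.T@(w[:2]-o)).round(1)
W=lambda x,y:(o+R2@np.array([x,y])).round(1)
E
python3 -c "
from plan import *
im,c=load('w4');t,ct=load('t4')
print('pad',L(onz(c,320,206,58,True)),'blank',L(onz(c,320,219.3,63.4,True)))
print('rear top',L(onz(ct,417/6+199.6,199,63.4)),'bot',L(onz(ct,432/6+199.6,199,23.4)),'stop',L(onz(ct,437.5/6+199.6,199,60)))
"

```

```text
pad [0.7 6.3] blank [0.7 2.8]
rear top [ -3.7 -67.6] bot [ -1.2 -68.6] stop [ -3.3 -75. ]
```

```bash
python3 -m creep '[[[0.015,0,0.012],0,1],[[0.03,0,0.013],0,1],[[0.04,0,0.013],0,1],[[0.045,0,0.013],0,1],[[0.045,0,0.013],0,1]]';python3 -c "
from plan import *
go([572.3,84.5,28],-0.052)"
```

```text
clock: 8.0
eef_pos: [573.0, 84.0, 28.9]
tool_rot: [1.191, 1.569, -0.433]
force: [-4.1, -1.5, 16.0]
width: 31.2
t 8.00 tcp [573.   84.   28.9] a0 -0.053 tilt [ 0.001 -0.001 -1.   ] w 31.2 F [-4.1 -1.5 16. ] T [0.15 0.88 0.12]
 shift [ 0.009 -0.007 -0.004]  spin -0.002 units (-0.001 rad) q7 -0.5
```

```bash
python3 -m creep '[[[-0.008,0,0],0,1],[[-0.008,0,0],0,0.8],[[-0.008,0,0],0,0.6],[[-0.008,0,0],0,0.4],[[-0.05,0,0],0,0.2],[[-0.1,0,0],0,0],[[-0.3,0,0],0,0],[[-0.6,0,0],0,0],[[-1,0,0],0,0],[[-1,0,0],0,0]]';python3 -c "
from plan import *
im,c=snap('wrist','w5');snap('side','s5')
print(W(0,110),W(0,-35)); go([*W(0,110),130],-0.052)
i3=load('s5')[0][190:380,210:400]
cv2.imwrite('pics/s5c.png',cv2.resize(i3,(570,570)))
"
```

```text
clock: 9.0
eef_pos: [576.3, 85.3, 132.0]
tool_rot: [1.831, 1.561, 0.207]
force: [-0.2, 0.1, 0.9]
width: 85.6
[579.8 226.7] [572.3  81.9]
t 9.10 tcp [573.4  84.4 128.1] a0 -0.053 tilt [ 0.003  0.    -1.   ] w 85.7 F [ 0.9 -0.2 -0.3] T [ 0.07  0.07 -0.04]
 shift [-0.018 -0.011 -1.424]  spin -0.002 units (-0.001 rad) q7 -0.45
```

View pics/w5.png

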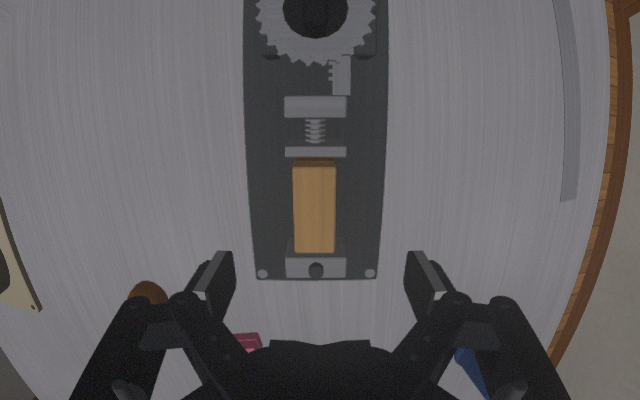

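View pics/s5c.png

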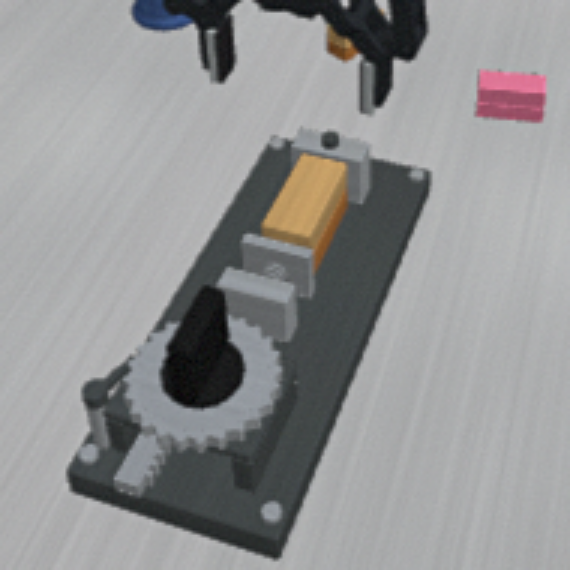

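```bash
python3 -c "
from plan import *
im,c=load('w5')
b=cv2.resize(im[135:290,270:370],None,fx=4,fy=4,interpolation=cv2.INTER_CUBIC); cv2.imwrite('pics/w5c.png',np.clip(b*1.5,0,255).astype(np.uint8))
"
```

```text
(no output)
```

View pics/w5c.png

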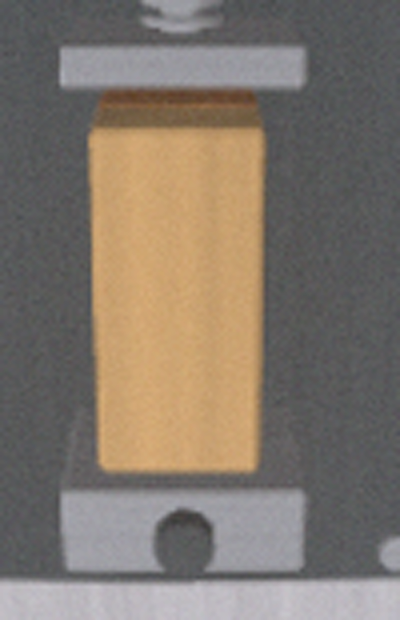

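```bash
python3 -c "
from plan import *
im,c=load('w5')
for n,v,z in [('padback',47,58),('padfront',89,58),('front',129,60),('rear',471,60),('stopface',490,60),('stopback',571,60)]: print(n,L(onz(c,270+180/4-.4,135+v/4-.4,z,True)))
"
```

```text
padback [ 1.4 13.6]
padfront [1.3 6. ]
front [ 1.3 -0.9]
rear [  0.8 -69.5]
stopface [  0.8 -73.8]
stopback [  0.6 -93.2]
```

```bash
python3 -m creep '[[[-0.05,0,-0.1],0,0],[[-0.1,0,-0.3],0,0],[[-0.12,0,-0.5],0,0],[[-0.12,0,-0.5],0,0],[[-0.12,0,-0.5],0,0]]';python3 -c "
from plan import *
im,c=snap('wrist','w6'); go([*W(0,110),71],-0.052)
b=cv2.resize(im[0:220,220:440],None,fx=2.7,fy=2.7,interpolation=cv2.INTER_CUBIC); cv2.imwrite('pics/w6c.png',np.clip(b*1.8,0,255).astype(np.uint8))
q=[projf(c,[*W(x,110+y),106]) for x,y in [(-7,-22),(7,-22),(7,22),(-7,22)]];print(np.array(q).round(1), ((np.array(q)-[220,0])*2.7).round(0))
"
```

```text
clock: 9.6
eef_pos: [574.5, 134.7, 137.9]
tool_rot: [-1.164, 1.569, -2.786]
force: [0.7, -0.3, 0.1]
width: 85.2
t 9.65 tcp [574.6 133.5 137.9] a0 -0.053 tilt [-0.002 -0.001 -1.   ] w 85.2 F [ 0.2 -1.2 -0.7] T [ 0.   -0.03  0.05]
 shift [ 0.668  0.004 -0.934]  spin -0.002 units (-0.001 rad) q7 -0.52
[[307.6 114. ]
 [332.7 114. ]
 [333.   36.7]
 [307.5  36.8]] [[237. 308.]
 [304. 308.]
 [305.  99.]
 [236.  99.]]
```

View pics/w6c.png

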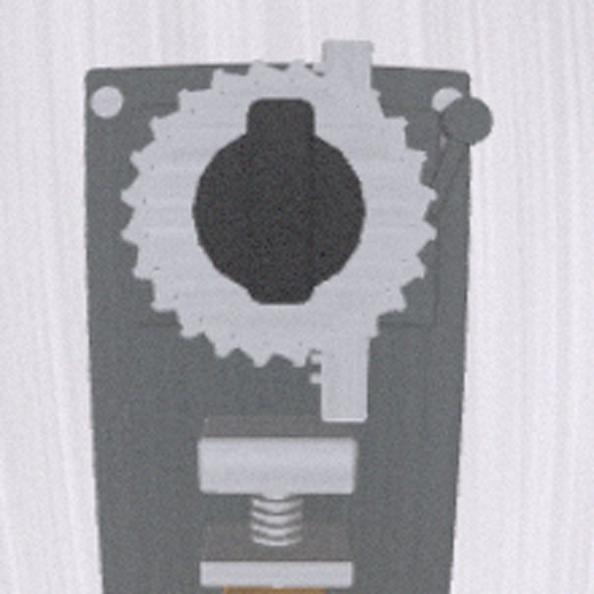

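Wing in the crop spans (247–312, 98–303), about 2 mm in +x of the prediction, so I'll correct for that and then descend over the wing.

```bash
python3 -m creep '[[[0,0.01,-0.2],0,0],[[0,0.02,-0.5],0,0],[[0,0.024,-0.8],0,0],[[0,0.024,-0.94],0,0],[[0,0.024,-0.94],0,0],[[0.2,0.024,-0.94],0,0],[[0.4,0.024,-0.94],0,0],[[0.6,0.024,-0.94],0,0],[[0.63,0.024,-0.94],0,0],[[0.63,0.024,-0.94],0,0]]';python3 -c "
from plan import *
go([581.8,227,74],-0.052)
"
```

```text
clock: 10.65
eef_pos: [582.5, 225.7, 75.3]
tool_rot: [-0.574, 1.568, -2.2]
force: [-0.2, -0.8, -0.9]
width: 85.2
t 10.65 tcp [582.5 225.7  75.3] a0 -0.055 tilt [-0.001 -0.002 -1.   ] w 85.2 F [-0.2 -0.8 -0.9] T [0.01 0.03 0.01]
 shift [ 0.013 -0.008 -0.012]  spin -0.004 units (-0.003 rad) q7 -0.67
```

```bash
python3 -m creep '[[[0,-0.005,-0.01],0,0.3],[[0,-0.005,-0.012],0,0.5],[[0,-0.005,-0.012],0,0.7],[[0,-0.005,-0.012],0,0.85],[[0,-0.005,-0.012],0,1],[[0,-0.005,-0.012],0,1],[[0,-0.005,-0.012],0,1],[[0,-0.005,-0.012],0,1]]';python3 -c "
from plan import *
go([581.8,227,74],-0.052)
"
```

```text
clock: 11.45
eef_pos: [581.8, 229.4, 76.4]
tool_rot: [-1.251, 1.57, -2.875]
force: [-3.3, 0.4, 5.0]
width: 13.3
t 11.45 tcp [581.8 229.4  76.4] a0 -0.053 tilt [-0.001 -0.    -1.   ] w 13.3 F [-3.3  0.4  5. ] T [-0.09  0.49  0.01]
 shift [0.024 0.001 0.023]  spin -0.001 units (-0.001 rad) q7 -0.67
```

```bash
for i in 1; do python3 -m creep '[[[0,0,0],0.08,1],[[0,0,0],0.16,1],[[0,0,0],0.24,1],[[0,0,0],0.31,1],[[0,0,0],0.31,1],[[0,0,0],0.31,1]]';python3 -c "
from plan import *
go([581.8,227,74],-0.052)
for i in range(3):
  im,c=snap('wrist','w7'); s,p,R=pose(); print(s['torque'].round(3),s['force'].round(1),np.arctan2(R[1,1],R[0,1]).round(3))
";done
```

```text
clock: 12.05
eef_pos: [582.2, 229.3, 76.3]
tool_rot: [1.108, 1.57, -0.758]
force: [-2.3, -0.8, 5.0]
width: 13.3
t 12.05 tcp [582.2 229.3  76.3] a0 -0.295 tilt [ 0. -0. -1.] w 13.3 F [-2.3 -0.8  5. ] T [-0.18  0.4  -0.01]
 shift [0.023 0.003 0.023]  spin -0.310 units (-0.243 rad) q7 -0.85
[-0.168  0.368  0.056] [-1.7 -0.2  4.8] -0.295
[-0.129  0.297  0.028] [-2.6 -1.3  6. ] -0.295
[-0.205  0.338 -0.049] [-1.3 -0.2  5.8] -0.296
```

View pics/w7.png

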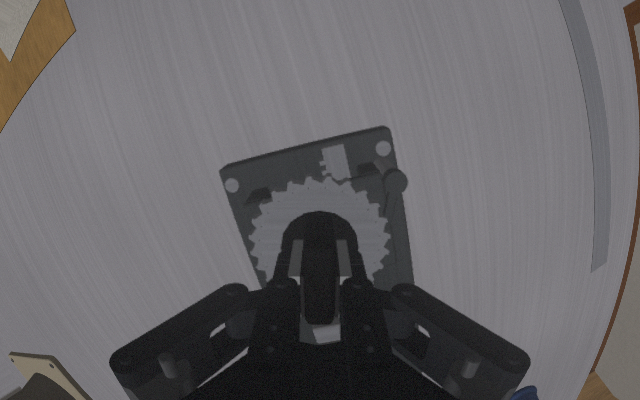

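```bash
python3 -m creep '[[[0,0,0],0.08,1],[[0,0,0],0.16,1],[[0,0,0],0.24,1],[[0,0,0],0.32,1],[[0,0,0],0.34,1],[[0,0,0],0.34,1]]';python3 -c "
from plan import *
go([581.8,227,74],-0.052)
for i in range(4):
  im,c=snap('side','s7'); s,p,R=pose(); print(s['torque'].round(3),s['force'].round(1),np.arctan2(R[1,1],R[0,1]).round(3))
i3=load('s7')[0][190:380,210:400]
cv2.imwrite('pics/s7c.png',cv2.resize(i3,(570,570)))
"
```

```text
clock: 12.8
eef_pos: [582.6, 229.1, 76.4]
tool_rot: [1.781, 1.57, -0.353]
force: [-1.3, -0.8, 5.3]
width: 12.8
t 12.80 tcp [582.6 229.1  76.4] a0 -0.563 tilt [ 0.001 -0.    -1.   ] w 12.8 F [-1.3 -0.8  5.3] T [-0.26  0.2   0.02]
 shift [0.024 0.004 0.022]  spin -0.650 units (-0.511 rad) q7 -1.04
[-0.239  0.198  0.04 ] [-0.9 -0.5  5.7] -0.562
[-0.226  0.197  0.085] [-0.7 -0.5  6.2] -0.562
[-0.289  0.198  0.052] [-1.4 -0.4  5. ] -0.562
[-0.238  0.197  0.057] [-1.2 -0.9  6.3] -0.562
```

View pics/s7c.png

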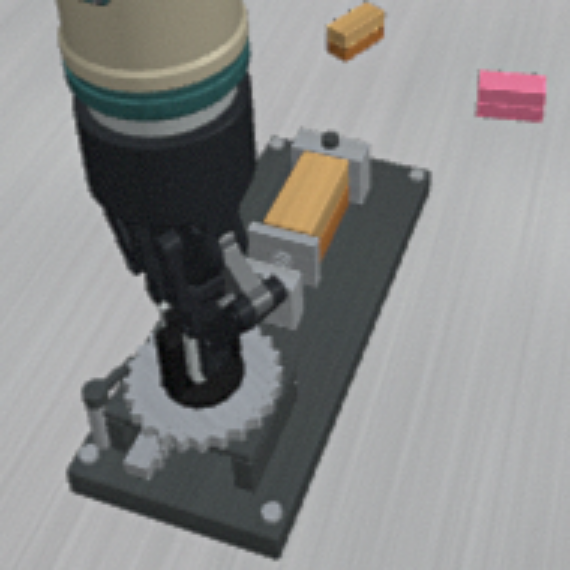

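```bash
cat > tq.py <<'E'
from plan import *
T=[];
for i in range(6):
  im,c=snap('side','st'); s,p,R=pose(); T.append(s['torque'][2])
print('turned %.3f Tz %.3f +- %.3f'%(-0.053-np.arctan2(R[1,1],R[0,1]),np.mean(T),np.std(T)/2.2))
E
python3 tq.py; python3 -m creep '[[[0,0,0],0.04,1],[[0,0,0],0.08,1],[[0,0,0],0.11,1],[[0,0,0],0.11,1]]'; python3 tq.py;  python3 -m creep '[[[0,0,0],0.04,1],[[0,0,0],0.08,1],[[0,0,0],0.11,1],[[0,0,0],0.11,1]]'; python3 tq.py;  python3 -m creep '[[[0,0,0],0.04,1],[[0,0,0],0.08,1],[[0,0,0],0.11,1],[[0,0,0],0.11,1]]'; python3 tq.py
```

```text
turned 0.509 Tz 0.066 +- 0.010
clock: 13.7
eef_pos: [582.8, 229.0, 76.4]
tool_rot: [1.914, 1.57, -0.306]
force: [-1.9, -1.5, 5.2]
width: 12.9
turned 0.595 Tz 0.173 +- 0.013
clock: 14.4
eef_pos: [582.9, 228.9, 76.4]
tool_rot: [1.953, 1.569, -0.353]
force: [-1.2, -1.2, 5.4]
width: 13.0
turned 0.682 Tz 0.183 +- 0.010
clock: 15.1
eef_pos: [582.9, 228.8, 76.3]
tool_rot: [1.955, 1.569, -0.437]
force: [-1.5, -0.1, 5.1]
width: 13.2
turned 0.768 Tz 0.260 +- 0.009
```

```bash
python3 -m creep '[[[0,0,0],0.012,1],[[0,0,0],0.012,1],[[0,0,0],0.012,1]]'; python3 tq.py; python3 -m creep '[[[0,0,0],0,0.9],[[0,0,0],0,0.6],[[0,0,0],0,0.3],[[0,0,0],0,0],[[0,0,0],0,0],[[-0.2,0,0],0,0],[[-0.5,0,0],0,0],[[-0.7,0,0],0,0],[[-0.7,0,0],0,0]]'; python3 -c "
from plan import *
snap('side','s8');im,c=snap('wrist','w8'); go([*W(0,70),146],-0.052)"
```

```text
clock: 15.7
eef_pos: [583.0, 228.8, 76.3]
tool_rot: [1.99, 1.569, -0.411]
force: [-1.1, -1.9, 5.2]
width: 12.8
turned 0.777 Tz 0.317 +- 0.011
clock: 16.9
eef_pos: [584.3, 230.1, 148.8]
tool_rot: [2.809, 1.565, 0.406]
force: [0.5, 0.1, 0.1]
width: 85.4
t 17.00 tcp [582.1 229.3 145.8] a0 -0.832 tilt [ 0.  0. -1.] w 85.4 F [ 0.1  0.1 -0.8] T [ 0.04 -0.01  0.03]
 shift [-0.002  0.286  0.319]  spin -0.993 units (-0.780 rad) q7 -1.23
```

View pics/w8.png

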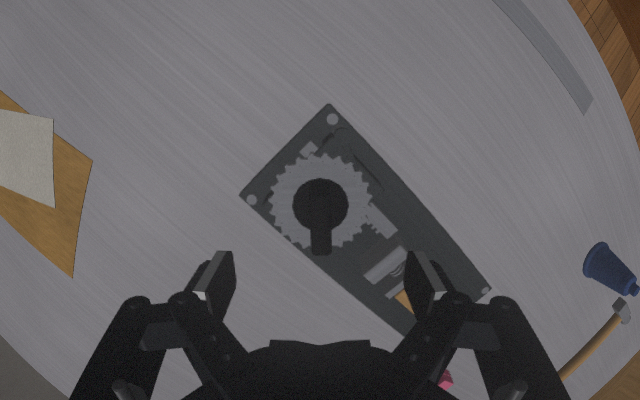

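```bash
python3 -c "
from plan import *
go([*W(0,-65),140],-0.052)"; python3 -m creep '[[[0,0.2,0.2],-0.15,0],[[0,0.5,0.4],-0.3,0],[[0,0.8,0.6],-0.45,0],[[0,1,0.7],-0.6,0],[[0,1,0.8],-0.7,0],[[0,1,0.8],-0.7,0]]'; python3 -c "
from plan import *
go([*W(0,-65),140],-0.052)"
```

```text
t 17.00 tcp [582.1 229.3 145.8] a0 -0.832 tilt [ 0.  0. -1.] w 85.4 F [ 0.1  0.1 -0.8] T [ 0.04 -0.01  0.03]
 shift [0.058 1.235 1.278]  spin -0.993 units (-0.780 rad) q7 -1.23
clock: 17.6
eef_pos: [588.7, 99.1, 144.2]
tool_rot: [-1.014, 1.567, -2.871]
force: [0.5, 1.1, 0.9]
width: 85.3
t 17.60 tcp [588.7  99.1 144.2] a0 -0.285 tilt [-0.004 -0.001 -1.   ] w 85.3 F [0.5 1.1 0.9] T [-0.03 -0.06  0.03]
 shift [ 0.043 -0.039  0.503]  spin -0.297 units (-0.233 rad) q7 -0.62
```

```bash
python3 -m creep '[[[0.02,0,0.2],-0.1,0],[[0.04,-0.03,0.4],-0.2,0],[[0.04,-0.04,0.5],-0.3,0],[[0.04,-0.04,0.5],-0.3,0],[[0.04,-0.04,0.5],-0.3,0]]'; python3 -c "
from plan import *
snap('side','s9');im,c=snap('wrist','w9'); go([*W(0,-65),140],-0.052)
b=cv2.resize(im[60:330,230:400],None,fx=3,fy=2.2,interpolation=cv2.INTER_CUBIC); b=cv2.resize(im[100:250,260:380],None,fx=4,fy=4,interpolation=cv2.INTER_CUBIC);cv2.imwrite('pics/w9c.png',np.clip(b*1.5,0,255).astype(np.uint8))
i3=load('s9')[0][210:320,240:370]
cv2.imwrite('pics/s9c.png',cv2.resize(i3,None,fx=5,fy=5,interpolation=2))"
```

```text
clock: 18.1
eef_pos: [572.7, 55.9, 141.4]
tool_rot: [-2.791, 1.57, 1.873]
force: [-0.5, -0.0, -0.8]
width: 85.6
t 18.20 tcp [572.9  56.3 141.7] a0 -0.047 tilt [ 0.     0.001 -1.   ] w 85.3 F [-0.3  0.5 -0.5] T [ 0.06  0.03 -0.03]
 shift [ 0.017 -0.019  0.045]  spin 0.006 units (0.005 rad) q7 -0.38
```

View pics/w9.png

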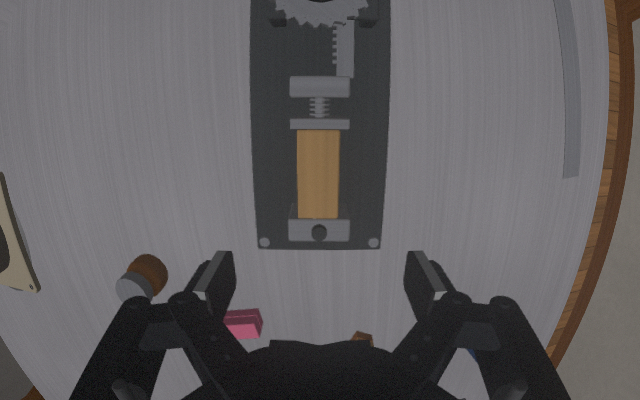

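View pics/w9c.png

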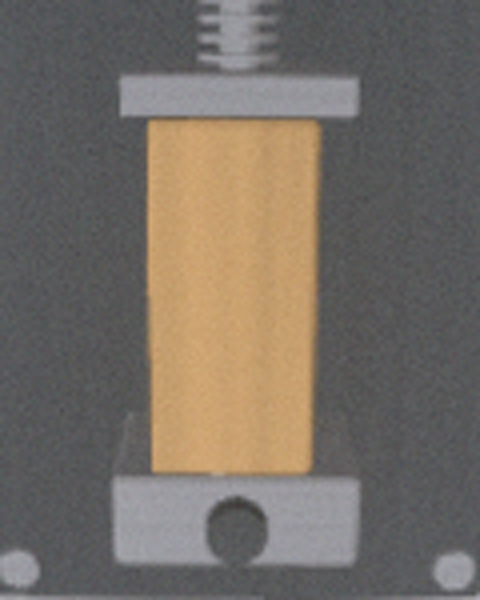

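View pics/s9c.png

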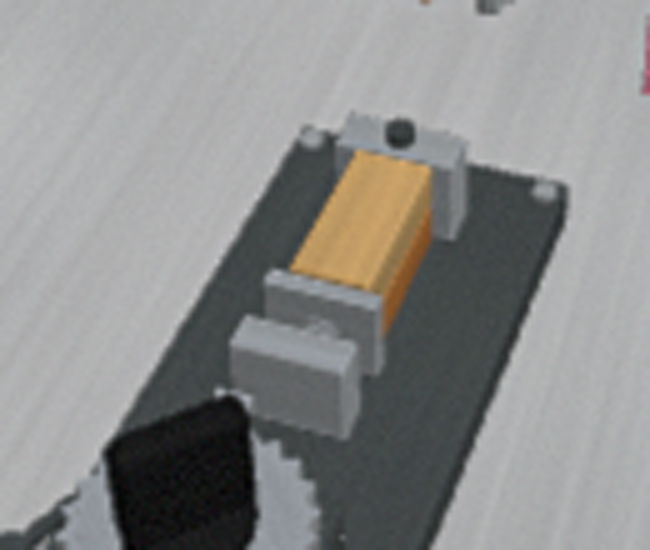

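```bash
python3 -c "
from plan import *
for f in ['w5','w6','w9']:
    im,c=load(f); g=cv2.cvtColor(im,cv2.COLOR_BGR2GRAY).astype(float)
    u0=projf(c,[*W(1.3,20),58])[0]; 
    s=abs(projf(c,[*W(14.3,20),58])[0]-u0)
    cols=[int(u) for u in np.arange(u0-s*1.3,u0-s*.75)]+[int(u) for u in np.arange(u0+s*.75,u0+s*1.3)]
    p=g[:,cols].mean(1); 
    e=[]
    th=75
    for v in range(60,260):
        if (p[v]-th)*(p[v+1]-th)<0:
            vv=v+(th-p[v])/(p[v+1]-p[v]); e.append((round(vv,1),'+' if p[v+1]>p[v] else '-',L(onz(c,u0,vv,58,True))[1]))
    print(f,round(u0),round(s),e)
    print(p[70:255].astype(int).tolist() if f=='w9' else '')
"
```

```text
w5 315 19 [(np.float64(63.9), '-', np.float64(71.7)), (np.float64(69.0), '+', np.float64(68.1)), (np.float64(72.2), '-', np.float64(65.8)), (np.float64(76.4), '+', np.float64(62.8)), (np.float64(79.9), '-', np.float64(60.4)), (np.float64(95.4), '+', np.float64(49.6)), (np.float64(117.3), '-', np.float64(34.2)), (np.float64(145.9), '+', np.float64(13.9)), (np.float64(156.7), '-', np.float64(6.1)), (np.float64(166.5), '+', np.float64(-1.1)), (np.float64(252.6), '-', np.float64(-70.8)), (np.float64(256.7), '+', np.float64(-74.6))]

w6 322 17 [(np.float64(103.6), '+', np.float64(92.6)), (np.float64(134.1), '-', np.float64(70.5)), (np.float64(138.1), '+', np.float64(67.6)), (np.float64(141.5), '-', np.float64(65.1)), (np.float64(161.6), '+', np.float64(50.2)), (np.float64(182.5), '-', np.float64(34.2)), (np.float64(207.5), '+', np.float64(14.3)), (np.float64(217.3), '-', np.float64(6.1)), (np.float64(225.6), '+', np.float64(-1.0))]

w9 319 18 [(np.float64(60.4), '+', np.float64(45.9)), (np.float64(62.2), '-', np.float64(44.6)), (np.float64(75.3), '+', np.float64(35.0)), (np.float64(96.8),
[... 332 characters left out ...]
0, 99, 99, 98, 99, 100, 101, 98, 92, 71, 56, 55, 55, 56, 56, 55, 56, 55, 56, 55, 56, 56, 56, 56, 57, 55, 57, 57, 59, 59, 71, 91, 100, 101, 101, 100, 100, 101, 102, 101, 98, 67, 84, 92, 96, 97, 97, 97, 97, 97, 96, 96, 97, 96, 97, 97, 97, 97, 97, 97, 96, 97, 96, 96, 96, 97, 96, 96, 96, 96, 96, 96, 96, 96, 95, 96, 96, 97, 96, 96, 96, 96, 96, 96, 96, 96, 95, 95, 95, 95, 95, 95, 95, 95, 95, 94, 94, 94, 95, 93, 94, 94, 93, 93, 93, 93, 93, 93, 93, 92, 93, 92, 93, 92, 92, 93, 93, 93, 93, 93, 93, 93, 93, 93, 93, 93, 93, 93, 92, 89, 75, 86, 96, 103, 104, 102, 103, 105, 104, 104, 104, 105, 104, 102, 102, 104, 104, 104, 104, 103, 103, 103, 95, 74, 60, 60, 60, 60, 59, 59, 60, 65, 115, 121, 121, 122, 122]
```

The pad–head gap went from 20.1 mm to 15.6 mm, so the pad is pressed in about 4.5 mm, or roughly 11 N. One more tooth would give about 24 N, so this tooth is nearest to 15 N. I'll move clear, check the bystanders, and hand in.

```bash
python3 -m creep '[[[-0.2,0,0.1],0,0],[[-0.5,0,0.4],0,0],[[-0.7,0,0.8],0,0],[[-0.7,0,1],0,0],[[-0.7,0,1],0,0],[[-0.7,0,1],0,0]]'; python3 -c "
from plan import *
im,c=snap('top','t9'); s9,_=snap('side','s10')
a,_=load('top0'); d=cv2.absdiff(im,a).max(2); 
for n,(u0,u1,v0,v1) in dict(cone=(340,380,85,130),tin=(298,328,272,302),mallet=(425,475,85,200)).items(): print(n,(d[v0:v1,u0:u1]>40).mean())
"
```

```text
clock: 18.8
eef_pos: [568.0, -44.0, 211.7]
tool_rot: [-3.11, 1.57, 1.556]
force: [-0.0, 1.1, 0.4]
width: 85.3
cone 0.0
tin 0.3622222222222222
mallet 0.0
```

View pics/t9.png

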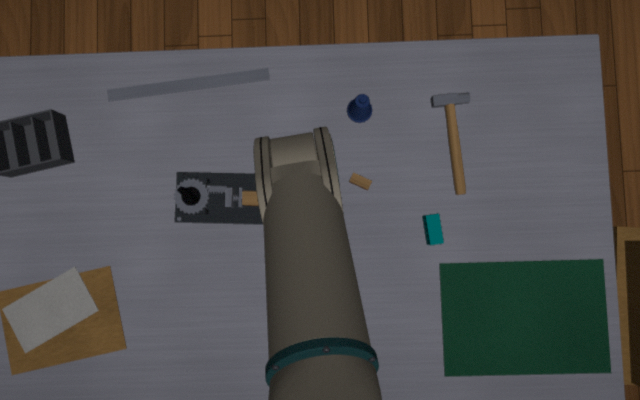

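View pics/s10.png

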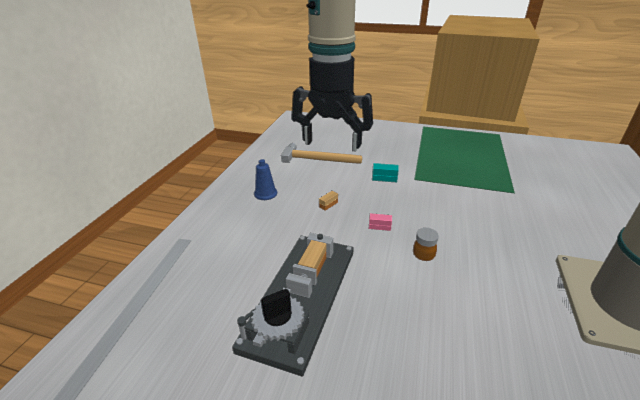

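The jar is only hidden by the arm in the top view; in the side view it is unchanged at (426,243). Cone (264,180), mallet and look-alikes are also unchanged. The blank sits clamped at (313,257) and nothing is touched.

```bash
python3 -c "
from cell import order; print(order.finish_job())"
```

```text
the job is handed in; nothing more can be done
None
```

The blank lies flat in the clamp, let go and held against the end stop. I turned the knob clockwise through three catches (about 0.21, 0.47 and 0.73 rad), left the pawl on the third, and handed the job in at about 19 s.

**Jaw force:** with the gripper off, the gap between jaw head and pad had shrunk from about 20.1 to 15.6 mm. The pad is therefore pressed in about 4.5 mm, which is roughly 11 N. One more tooth would give about 24 N, so this is the nearest tooth to 15 N. The carriage had moved about 15 mm, which matches the third catch (14.7 mm).

**Disagreements:**
- **Torque readings:** they did not rise as steadily as expected (0.17, 0.18, 0.26, then 0.32 N m). They put the force on this tooth at only about 8–10 N, so I relied on the pad measurement.
- **Wrist camera:** it read about 1–2 mm off from the top camera.

**Other things on the bench:** the cone and mallet are unchanged in the top view. The arm hid the jar there, but the side view shows it in its place.

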